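# Turn the strop over in its cradle by way of the bench clip

### The job

The black side of the strop is done with: turn the strop over. Take it out of its cradle, stand it in the spring clip on the bench with its tip pushed right down to the foot and let go of it, then take it again from its other side and lay it back flat in the cradle, green side up and handle out at the open end, keeping hold until it lies there. Do not let it fall on the bench, and leave the maul, stamp block, swivel knife and tin where they are.

Things in the scene. Friction and masses are not known exactly. Their poses are not given: they have to be found in the camera images.
- strop: Rigid paddle strop, 0.14 kg: wooden blade 120 long x 46 wide x 16 mm thick, black leather on one face, green on the other, and a handle 80 mm long. Origin: centre of the blade, mid thickness. x runs from handle to tip (blade x -60 to +60, handle -140 to -60 mm), y across the width, z is the outward normal of the BLACK face. Starts in the cradle, black up, handle out at the open end.
- strop_handle (a point): Middle of the handle (strop x = -100 mm), mid thickness. The handle is a straight bar 80 long x 24 wide x 16 mm thick on the strop's centre line, in line with the blade's thickness; it is gripped across its 24 mm width.
- strop_tip (a point): Middle of the square tip end of the blade (x = +60 mm in the strop's frame), mid thickness.
- strop_green (a point): Centre of the green face of the blade (z = -8 mm in the strop's frame).
- cradle: Dark hardwood strop cradle screwed to the bench, 140 x 78 mm. Origin at bench level under the place of the blade's centre; z up, x from the open end to the end stop. Bed 34 mm above the bench, x -60 to +66 mm. The end at x = -60 mm is open, towards the robot's right; there the handle sticks out, 34 mm clear of the bench. Screw lugs 12 mm high stand out to y = +-59 mm.
- cradle_bed (a point): Middle of the cradle's bed, 34 mm above the bench (8 mm below the origin of a strop lying in it). Side rails along x stand 10 mm above the bed, 54 mm apart inside (y = +-27 mm); the end stop, also 10 mm high, has its inner face at x = +66 mm.
- clip: Spring clip screwed to the bench: green foot 110 x 80 x 16 mm with two upright spring-steel leaves, 40 mm wide along x. Origin at bench level under the middle; z up, x along the slot between the leaves, y across it; the slot's ends along x are open. The blade goes straight down, tip first, its width along x and its faces against the leaves; it then stands upright by itself, handle up.
- clip_slot (a point): Middle of the slot's floor on top of the foot, 16 mm above the bench, where the strop's tip comes to rest. The leaves are 23 mm apart here.
- clip_pinch (a point): Middle of the pinch, 76 mm above the bench, where the free leaves come within 12 mm of each other. Above it they flare to a mouth about 28 mm wide at 106 mm (109 mm tall overall). They give outwards by springs, pressing 2 to 4 N each on the 16 mm blade; pushing it in takes up to about 18 N.
- maul: Bystander: round tooling maul standing on its pale head (68 mm diameter), dark handle up, 192 mm tall. Origin at the centre of its underside. Leave it alone.
- stamp_block: Bystander: wooden block 55 x 130 x 45 mm with steel stamps standing in it, 110 mm tall in all. Origin at the centre of its underside. Leave it alone.
- swivel_knife: Bystander: brass and steel swivel knife lying on the bench, about 95 mm long, 22 mm high. Origin at bench level near its middle. Leave it alone.
- wax_tin: Bystander: round tin, 72 mm diameter, 38 mm high. Origin at the centre of its underside. Leave it alone.
There are look-alikes about, which are no part of the job. What is shaped like the strop but orange or yellow is not meant.

How it is judged:
On the way, in this order (a step that is already met when the one before it is completed fails the run):
1. the strop stands by itself in the spring clip, tip down on the foot, let go (z of strop_tip in the frame of clip below 0.023 m and x of strop_tip in the frame of clip between -0.03 and 0.03 m and y of strop_tip in the frame of clip between -0.012 and 0.012 m and z of strop_handle in the frame of clip above 0.165 m and contact force between the fingers and strop below 0.05 N), for 0.3 s.
2. the strop lies flat in the cradle, green side up, while still in the gripper (contact force between the fingers and strop above 1 N and z of strop_green in the frame of cradle below 0.056 m and angle between strop's own z axis and vertical above 3.02 rad and x of strop in the frame of cradle between -0.015 and 0.01 m and y of strop in the frame of cradle between -0.008 and 0.008 m and x of strop_handle in the frame of cradle below -0.085 m), for 0.1 s.
At the end, for the whole second after the job is handed in: The strop lies still in the cradle, flat on the bed (within 3 mm and 3.5 degrees), green side up, handle out at the open end, blade centre within 8 mm of the cradle's middle sideways and at most 15 mm towards the open end or 10 mm towards the stop, and nothing holds it (z of strop_green in the frame of cradle between 0.047 and 0.053 m and angle between strop's own z axis and vertical above 3.08 rad and x of strop in the frame of cradle between -0.015 and 0.01 m and y of strop in the frame of cradle between -0.008 and 0.008 m and x of strop_handle in the frame of cradle below -0.085 m and linear speed of strop below 0.02 m/s and contact force between the fingers and strop below 0.05 N); the robot touches nothing.
It fails at once if the strop fell on the bench (height (world z) of strop below 0.026 m).
It fails at once if the maul was moved or knocked over (distance of maul from where it was at the start of the episode above 0.03 m).
It fails at once if the stamp block was moved (distance of stamp_block from where it was at the start of the episode above 0.03 m).
It fails at once if the swivel knife was moved (distance of swivel_knife from where it was at the start of the episode above 0.03 m).
It fails at once if the tin was moved (distance of wax_tin from where it was at the start of the episode above 0.03 m).
It also fails if it takes over 72 s, if anything falls off the work surface, if the arm or the gripper's body presses on something with over 40 N, if the wrist force passes 120 N, or if a joint passes its speed limit or range.

### The arm

A 6-joint arm with a two-finger parallel gripper is mounted at the origin on the work surface. World frame = base frame: x ahead of the robot, y to its left, z up, the work surface at z = 0. Lengths are in m, angles in rad, forces in N, time in s.
With the tool pointing down it reaches from about 0.4 to 0.825 m from the base axis. Payload 7 kg.
Tool frame: the origin (TCP) lies at the very end of the fingers, on their centre line; the grasp point (between the pads) lies 19 mm behind it; z points along the fingers, y is the line along which they close (so a half turn about z gives the same grasp; the last joint's range is limited). The gripper opens to 88 mm and grips with 3 to 60 N. Pads are 19 mm wide; open, the fingers measure 130 mm over their backs; the gripper's body (78 mm by 193 mm) begins 47 mm behind the grasp point.
Start: joints at [1.439, 0.359, 0.012, 0, -1.224, -0.288], TCP at [0.275, 0.616, 0.227] pointing down, gripper open.
Joint ranges: [-3.07, 3.07], [-1.43, 2.12], [-1.02, 1.25], [-3.03, 1.67], [-3.05, -0], [-3.03, 3.03]. Speed limits (rad/s): [2.39, 2.39, 3.01, 3.14, 3.14, 3.14].

### API

Orientations are given as [roll, pitch, yaw] about the fixed x, y, z axes, in that order (R = Rz(yaw) Ry(pitch) Rx(roll)).
In Python, from station import arm, vision gives the robot as it stands. The module is installed in compiled form; this text tells all that it offers.
- The arm moves only by the tool jog_arm, never from a script. Its argument "steps" is a list that holds one entry, the list of rows, each a list of 7 numbers: the closure in counts, from 0 (fully open) to 255 (shut), then the shift along the tool's x, y, z scaled (see below), then the turn, a rotation vector about the tool's x, y, z scaled (see below). In form: [[[grip, dx, dy, dz, rx, ry, rz], ...]]. A call has 1 to 8 rows; each row is the pose to reach, as a shift and turn from the pose commanded when the call began, along the tool's axes at that moment; what a row does not reach only later rows make up. The controller multiplies each number of a shift by 250 mm and each number of a turn by 45 degrees. A row lasts 1/10 s, in which the tool goes at most 50 mm and 8.59 degrees, less where a joint would pass 70% of its speed; a pose out of reach is approached as far as the arm can. A call with a number of a shift or a turn outside -1 to 1 is refused whole. A call with a gripper value outside its range is refused whole. The fingers move at their own pace and stop on an object; "newtons" is the grip in N (left out, the last holds). Time passes only in rows, so rows that repeat a pose let the fingers close. It gives the time, the measured TCP pose, the force, the opening and the grip force at its end, in the units of the state.
- arm.get_state(): the state, without advancing time (a new reading comes with each control period).
- vision.grab_frame(name): name is "side" or "top"; returns a dict with "color" (420x560x3 uint8, red, green, blue), "vfov" (degrees; the focal length in pixels is half the picture's height over the tangent of half this angle, whatever the lens; pixels are square), "cx", "cy" (the principal point, pixels), "extrinsics" (4x4, takes a point from world to camera coordinates). Camera axes: x right, y down, z forward; pixel columns grow to the right and rows downward; lengths in m; the calibration is good to about 2 mm. A picture is of the moment at which its call begins. There is no depth.
- arm.job_done(): hands the job in; it is judged then, once.
The state is a dict: "t": time; "q": joint angles; "qd": joint speeds; "joint_efforts": joint torques, N m; "eef_pos": TCP position; "ee_rot": TCP orientation; "force": force on the tool from outside, world axes, zero at the start; "moment": the same for the moment, N m; "width": finger opening in m; "gripper_force": force on a finger pad.
Only numpy, scipy, OpenCV 4.12 (cv2) and the standard library are available. Lean on these libraries where they do the work, as an engineer would, in place of code of your own. Each camera call takes 0.05 s, during which the arm holds its last target. There are 200 camera calls.

## Working session

There is one attempt and no reset: what is moved stays moved. The work goes in short steps, Python scripts to look and compute and a tool call to move; the robot and the scene stay as the last step left them, time stands still between calls to the robot, and variables do not carry over. Pictures are saved under pics/ and viewed, at most 10 in all, crops included, and the job is handed in when it is done.

Besides the shell and the picture viewer there is one more tool, called by a JSON object that holds its "name" and its "arguments". jog_arm: Moves the arm, as the interface text tells. Its arguments: {"type":"object","properties":{"steps":{"type":"array","items":{"type":"array","items":{"type":"array","items":{"type":"number"}}}},"newtons":{"type":"number"}},"required":["steps"]}

```bash
mkdir -p pics; python3 - <<'E'
from station import arm, vision
import cv2,numpy as np
print(arm.get_state())
for n in("top","side"):
    f=vision.grab_frame(n); print(n,f["vfov"],f["cx"],f["cy"],np.round(f["extrinsics"],4).tolist())
    np.save(f"pics/{n}0.npy",f["color"])
    cv2.imwrite(f"pics/{n}0.png",f["color"][:,:,::-1])
E
```

```text
{'t': 0.0, 'q': array([ 1.43913370e+00,  3.59365490e-01,  1.10930541e-02, -3.55933641e-04,
       -1.22410361e+00, -2.88130859e-01]), 'qd': array([ 0.00027505, -0.00047817,  0.0004529 , -0.00152612, -0.00119275,
        0.00104081]), 'joint_efforts': array([ 2.21019204e-04, -5.82716596e+01,  2.93053347e+01,  6.99751407e+00,
        6.99750308e-03, -1.34531742e-04]), 'eef_pos': array([0.27491724, 0.61595684, 0.22565037]), 'ee_rot': array([ 3.13998297e+00, -1.28126597e-04, -4.19914587e-01]), 'force': array([0.12339248, 0.40859576, 0.13474665]), 'moment': array([-0.00518014,  0.03199549, -0.04943981]), 'gripper_force': 0.0, 'width': 0.08753062764232586}
top 44.858849647420676 296.88321883188627 210.6103879586393 [[0.0179, -0.9997, 0.0156, 0.0306], [-0.9976, -0.0189, -0.0663, 0.5133], [0.0666, -0.0143, -0.9977, 1.2036], [0.0, 0.0, 0.0, 1.0]]
side 47.526129253606456 278.9378570304156 204.65348909785718 [[0.984, -0.1783, -0.0029, -0.4979], [-0.1392, -0.7577, -0.6376, 0.1412], [0.1115, 0.6278, -0.7703, 1.1812], [0.0, 0.0, 0.0, 1.0]]
```

View pics/top0.png

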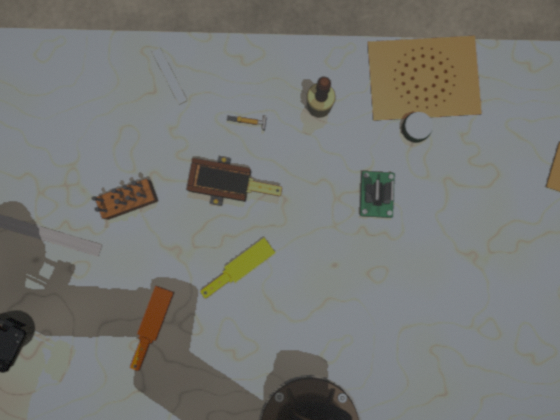

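View pics/side0.png

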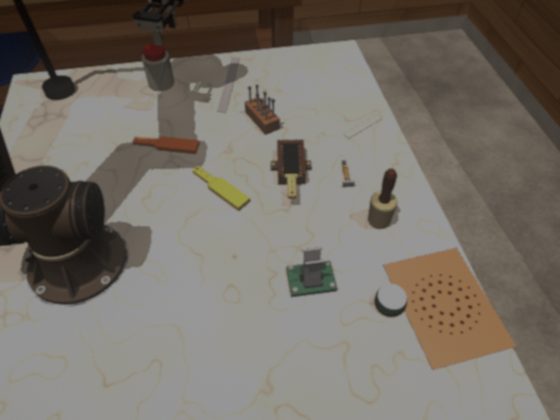

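In the top view the strop, black up, lies in the brown cradle at about (222,180), with its handle to the right at (265,188). The look-alikes are the yellow paddle (240,267) and the orange paddle (153,330). The clip is at (377,193), the maul (320,97), the tin (417,126), the knife (247,121) and the stamp block (127,197). I choose the strop in the cradle and check it in one close crop.

```bash
cat > h.py <<'E'
import numpy as np, cv2
from station import arm, vision
def grab(n):
    f=vision.grab_frame(n); F=f["color"].shape[0]/2/np.tan(np.radians(f["vfov"]/2))
    K=np.array([[F,0,f["cx"]],[0,F,f["cy"]],[0,0,1]]); return f["color"],K,f["extrinsics"]
def plane(K,E,uv,z):
    d=E[:3,:3].T@np.linalg.inv(K)@[uv[0],uv[1],1]; c=-E[:3,:3].T@E[:3,3]
    return c+d*(z-c[2])/d[2]
def proj(K,E,p):
    q=K@(E[:3,:3]@np.asarray(p)+E[:3,3]); return q[:2]/q[2]
def tri(v):  # v: list of (K,E,uv)
    A=np.zeros((3,3));b=np.zeros(3)
    for K,E,uv in v:
        d=E[:3,:3].T@np.linalg.inv(K)@[uv[0],uv[1],1];d/=np.linalg.norm(d);c=-E[:3,:3].T@E[:3,3]
        M=np.eye(3)-np.outer(d,d);A+=M;b+=M@c
    return np.linalg.solve(A,b)
def ctr(mask):
    m=max(cv2.findContours(mask.astype(np.uint8),0,2)[0],key=cv2.contourArea); return m
E
python3 - <<'E'
from h import *
t,K,E=grab("top"); s,Ks,Es=grab("side")
a=cv2.resize(t[145:215,180:290],None,fx=3.6,fy=3.6,interpolation=2)
b=cv2.resize(t[160:230,340:415],None,fx=3.6,fy=3.6,interpolation=2)
c=cv2.resize(s[130:215,260:330],None,fx=4,fy=4,interpolation=2)
d=cv2.resize(s[240:300,280:345],None,fx=4,fy=4,interpolation=2)
I=np.zeros((600,800,3),np.uint8)
for im,(y,x) in((a,(0,0)),(b,(0,400)),(c,(255,0)),(d,(255,400))): I[y:y+im.shape[0],x:x+im.shape[1]]=im
cv2.imwrite("pics/crop.png",I[:,:,::-1])
for im,k,e,n in((t,K,E,"top"),(s,Ks,Es,"side")):
    hsv=cv2.cvtColor(im,cv2.COLOR_RGB2HSV)
    g=ctr(cv2.inRange(hsv,(55,70,30),(90,255,200)))
    r=cv2.minAreaRect(g); print(n,"clipgreen",r)
    print([np.round(plane(k,e,p,.016),4).tolist() for p in cv2.boxPoints(r)], np.round(plane(k,e,r[0],.016),4))
E
```

```text
top clipgreen ((376.5, 194.0), (44.0, 31.0), 90.0)
[[0.6092, -0.1133, 0.016], [0.6107, -0.1885, 0.016], [0.504, -0.189, 0.016], [0.5026, -0.1143, 0.016]] [ 0.5565 -0.1513  0.016 ]
side clipgreen ((311.10516357421875, 280.03424072265625), (22.448856353759766, 42.22758483886719), 81.46923065185547)
[[0.5054, -0.1329, 0.016], [0.608, -0.1338, 0.016], [0.6007, -0.1943, 0.016], [0.5015, -0.1929, 0.016]] [ 0.5536 -0.164   0.016 ]
```

View pics/crop.png

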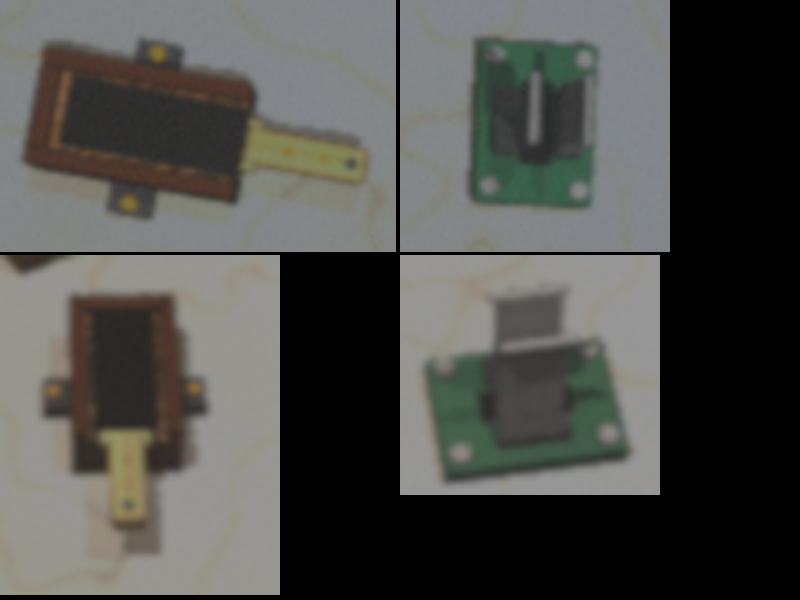

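The crop confirms black leather inside the cradle, with the plain wooden handle out at the open end (right and below). The clip's four foot screws and its slot, which runs vertically in the top image, are also clear. Next I measure from the crop features in both views.

```bash
python3 - <<'E'
from h import *
t,K,E=grab("top"); s,Ks,Es=grab("side")
T=lambda x,y:((x-400)/3.6+340-.36,y/3.6+160-.36); S=lambda x,y:((x-400)/4+280-.37,(y-255)/4+240-.37)
tp=[T(*p) for p in((495,53),(585,58),(489,186),(579,190))]
# same screws in side: top-left in top = +x,+y -> ; side right=+x, down=-y
sp=[S(*p) for p in((588,350),(609,433),(445,365),(461,453))]
P=[tri([(K,E,a),(Ks,Es,b)]) for a,b in zip(tp,sp)]
print("clip screws",np.round(P,4).tolist(),"mean",np.round(np.mean(P,0),4), np.round(np.mean([plane(K,E,a,.017) for a in tp],0),4), np.round(np.mean([plane(Ks,Es,a,.017) for a in sp],0),4))
d=P[0]+P[1]-P[2]-P[3]; print("clip x az",np.degrees(np.arctan2(d[1],d[0])))
A=lambda x,y:(x/3.6+180-.36,y/3.6+145-.36); C=lambda x,y:(x/4+260-.37,(y-255)/4+130-.37)
for n,a,b in(("lugfar",(157,53),(194,389)),("lugnear",(129,203),(54,391)),("hole",(351,163),(128,505))):
    p,q=A(*a),C(*b); print(n,np.round(tri([(K,E,p),(Ks,Es,q)]),4),np.round(plane(K,E,p,.05 if n=="hole" else .013),4),np.round(plane(Ks,Es,q,.05 if n=="hole" else .013),4))
for im,k,e,roi in((t,K,E,(145,215,180,290)),(s,Ks,Es,(130,215,260,330))):
    y0,y1,x0,x1=roi; hsv=cv2.cvtColor(im[y0:y1,x0:x1],cv2.COLOR_RGB2HSV)
    for nm,m in(("handle",cv2.inRange(hsv,(18,75,110),(35,255,255))),("black",cv2.inRange(hsv,(0,0,0),(180,110,60)))):
        c=ctr(m); r=cv2.minAreaRect(c); 
        bp=cv2.boxPoints(r)+[x0,y0]; W=[plane(k,e,q,.05) for q in bp]
        print(nm,r[1],np.round(np.mean(W,0),4),np.round(W,3)[:,:2].tolist())
for n,a in(("maul",(320,97)),("tin",(417,126)),("stamp",(127,197)),("knife",(247,121))): print(n,np.round(plane(K,E,a,.03),3))
E
```

```text
clip screws [[0.6023, -0.1254, 0.0158], [0.5998, -0.1853, 0.0192], [0.5135, -0.1219, 0.0185], [0.5116, -0.1821, 0.018]] mean [ 0.5568 -0.1537  0.0179] [ 0.5578 -0.154   0.017 ] [ 0.556  -0.1532  0.017 ]
clip x az -2.166353499336438
lugfar [0.6331 0.2206 0.0102] [0.6337 0.2201 0.013 ] [0.6312 0.2178 0.013 ]
lugnear [0.5321 0.2364 0.0107] [0.5323 0.236  0.013 ] [0.5314 0.2342 0.013 ]
hole [0.5572 0.0877 0.0478] [0.558  0.0875 0.05  ] [0.5557 0.0858 0.05  ]
handle (32.98484420776367, 13.096923828125) [0.5612 0.1173 0.05  ] [[0.555, 0.158], [0.585, 0.152], [0.567, 0.076], [0.537, 0.083]]
black (49.28800964355469, 19.62249755859375) [0.58   0.2153 0.05  ] [[0.568, 0.276], [0.613, 0.268], [0.592, 0.155], [0.547, 0.163]]
handle (22.0, 11.0) [0.5578 0.1119 0.05  ] [[0.551, 0.153], [0.58, 0.148], [0.564, 0.071], [0.536, 0.076]]
black (29.0, 16.0) [0.5767 0.2149 0.05  ] [[0.565, 0.276], [0.611, 0.267], [0.587, 0.154], [0.544, 0.162]]
maul [ 0.787 -0.011  0.03 ]
tin [ 0.721 -0.245  0.03 ]
stamp [0.536 0.442 0.03 ]
knife [0.725 0.164 0.03 ]
```

```bash
cat >> h.py <<'E'
from scipy.spatial.transform import Rotation as Ro
def go(p,xaz=None,R=None,base=None):
    """numbers for a row to reach TCP p, tool axes R (columns) or tool-down with tool x azimuth xaz"""
    s=arm.get_state(); p0=np.array(s["eef_pos"]); R0=Ro.from_euler("xyz",s["ee_rot"]).as_matrix()
    if xaz is not None: R=(Ro.from_euler("z",xaz,degrees=True)*Ro.from_euler("x",np.pi)).as_matrix()
    if R is None: R=R0
    sh=R0.T@(np.asarray(p)-p0)/.25; rv=Ro.from_matrix(R0.T@R).as_rotvec()/(np.pi/4)
    print("row",np.round(sh,3).tolist(),np.round(rv,3).tolist())
def axes(x,z):
    z=np.array(z,float);z/=np.linalg.norm(z);x=np.array(x,float);x-=z*(x@z);x/=np.linalg.norm(x)
    return np.stack([x,np.cross(z,x),z],1)
def st():
    s=arm.get_state(); print({k:np.round(s[k],4).tolist() for k in("t","q","eef_pos","ee_rot","force","width","gripper_force")})
E
python3 -c "
from h import *
go([.561,.117,.2],-100)"
```

```text
row [1.858, 1.357, 0.106] [0.001, -0.001, 1.688]
```

{"name": "jog_arm", "arguments": {"steps": [[[0,0.93,0.68,0,0,0,0.84],[0,0.93,0.68,0,0,0,0.84],[0,0.93,0.68,0,0,0,0.84],[0,0.93,0.68,0,0,0,0.84],[0,0.93,0.68,0,0,0,0.84],[0,0.93,0.68,0,0,0,0.84]]], "newtons": 40}}

```text
t: 0.9
eef_pos: [0.4189, 0.3639, 0.2269]
ee_rot: [-3.141, 0.0, -1.082]
force: [0.5, -0.2, 0.4]
width: 0.0875
gripper_force: 0.0
```

```bash
python3 -c "
from h import *
st();go([.561,.117,.15],-100)"
```

```text
{'t': 0.9, 'q': [1.0682, 0.1614, -0.2555, 0.0, -1.1537, -0.5798], 'eef_pos': [0.4189, 0.3639, 0.2269], 'ee_rot': [-3.1413, 0.0002, -1.0824], 'force': [0.5449, -0.157, 0.3865], 'width': 0.0875, 'gripper_force': 0.0}
row [1.139, -0.038, 0.307] [-0.0, 0.0, 0.844]
```

{"name": "jog_arm", "arguments": {"steps": [[[0,1,-0.04,0.3,0,0,0.844],[0,1,-0.04,0.3,0,0,0.844],[0,1,-0.04,0.3,0,0,0.844],[0,1,-0.04,0.3,0,0,0.844],[0,1,-0.04,0.3,0,0,0.844],[0,1,-0.04,0.3,0,0,0.844],[0,1,-0.04,0.3,0,0,0.844]]]}}

```text
t: 1.6
eef_pos: [0.5452, 0.1487, 0.1507]
ee_rot: [3.14, -0.001, -1.745]
force: [-0.1, 1.4, -0.2]
width: 0.0877
gripper_force: 0.0
```

```bash
python3 -c "
from h import *
st();go([.561,.117,.023],-100)"
```

```text
{'t': 1.6, 'q': [0.6125, 0.2425, -0.3376, -0.0, -0.9924, -0.7869], 'eef_pos': [0.5452, 0.1487, 0.1507], 'ee_rot': [3.1404, -0.0012, -1.7453], 'force': [-0.098, 1.4216, -0.1844], 'width': 0.0877, 'gripper_force': 0.0}
row [0.113, -0.085, 0.511] [0.002, -0.002, 0.0]
```

{"name": "jog_arm", "arguments": {"steps": [[[0,0.113,-0.085,0.1,0,0,0],[0,0.113,-0.085,0.1,0,0,0],[0,0.113,-0.085,0.25,0,0,0],[0,0.113,-0.085,0.4,0,0,0],[0,0.113,-0.085,0.51,0,0,0],[0,0.113,-0.085,0.51,0,0,0],[0,0.113,-0.085,0.51,0,0,0]]]}}

```text
t: 2.3
eef_pos: [0.5613, 0.1203, 0.0249]
ee_rot: [-3.141, -0.0, -1.741]
force: [0.3, -0.2, -0.0]
width: 0.0876
gripper_force: 0.0
```

```bash
python3 - <<'E'
from h import *
st();go([.561,.117,.023],-100)
I=np.zeros((600,800,3),np.uint8)
for i,(n,r) in enumerate((("top",(150,215,220,300)),("side",(130,215,250,340)))):
    im,K,E=grab(n); y0,y1,x0,x1=r; c=cv2.resize(im[y0:y1,x0:x1],(390,int(390*(y1-y0)/(x1-x0))),interpolation=2); I[:c.shape[0],i*400:i*400+390]=c
cv2.imwrite("pics/grasp.png",I[:400,:,::-1])
E
```

```text
{'t': 2.3, 'q': [0.552, 0.4032, -0.4501, 0.0006, -0.7175, -0.7223], 'eef_pos': [0.5613, 0.1203, 0.0249], 'ee_rot': [-3.1413, -0.0003, -1.7406], 'force': [0.2776, -0.1769, -0.0262], 'width': 0.0876, 'gripper_force': 0.0}
row [0.013, -0.001, 0.008] [-0.0, -0.0, 0.006]
```

View pics/grasp.png

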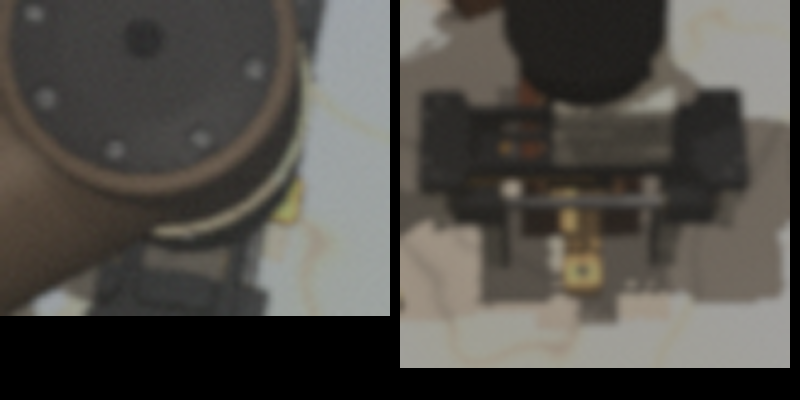

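The side crop shows the handle at (582,270), midway between the open fingers at (511,225) and (650,225). I close now.

{"name": "jog_arm", "arguments": {"steps": [[[255,0.012,0,0.006,0,0,0],[255,0.012,0,0.006,0,0,0],[255,0.012,0,0.006,0,0,0],[255,0.012,0,0.006,0,0,0],[255,0.012,0,0.006,0,0,0],[255,0.012,0,0.006,0,0,0],[255,0.012,0,0.006,0,0,0]]]}}

```text
t: 3.1
eef_pos: [0.5605, 0.1162, 0.0225]
ee_rot: [3.141, -0.0, -1.742]
force: [-0.5, 0.2, 0.3]
width: 0.0374
gripper_force: 0.0
```

```bash
python3 - <<'E'
from h import *
st()
E
```

```text
{'t': 3.1, 'q': [0.5461, 0.4046, -0.4552, -0.0, -0.7111, -0.7178], 'eef_pos': [0.5605, 0.1162, 0.0225], 'ee_rot': [3.1415, -0.0001, -1.7424], 'force': [-0.5233, 0.1882, 0.2859], 'width': 0.0374, 'gripper_force': 0.0}
```

Then finish closing and lift straight up.

{"name": "jog_arm", "arguments": {"steps": [[[255,0,0,0,0,0,0],[255,0,0,0,0,0,0],[255,0,0,0,0,0,0],[255,0,0,0,0,0,0],[255,0,0,0,0,0,0]]]}}

```text
t: 3.6
eef_pos: [0.5605, 0.1162, 0.0225]
ee_rot: [3.141, -0.0, -1.742]
force: [0.4, 0.2, -0.2]
width: 0.0237
gripper_force: 40.0
```

{"name": "jog_arm", "arguments": {"steps": [[[255,0,0,-0.05,0,0,0],[255,0,0,-0.12,0,0,0],[255,0,0,-0.3,0,0,0],[255,0,0,-0.5,0,0,0],[255,0,0,-0.7,0,0,0],[255,0,0,-0.9,0,0,0],[255,0,0,-1,0,0,0],[255,0,0,-1,0,0,0]]]}}

```text
t: 4.4
eef_pos: [0.5621, 0.1166, 0.2785]
ee_rot: [-3.134, 0.005, -1.742]
force: [-0.4, -0.4, -2.0]
width: 0.0234
gripper_force: 40.0
```

```bash
python3 - <<'E'
from h import *
st()
I=np.zeros((420,800,3),np.uint8)
for i,n in enumerate(("top","side")):
    im,K,E=grab(n); u,v=proj(K,E,arm.get_state()["eef_pos"]).astype(int); print(n,u,v)
    x0=max(0,min(u-80,400));y0=max(0,min(v-80,260)); c=cv2.resize(im[y0:y0+160,x0:x0+160],(395,395),interpolation=2); I[:395,i*400:i*400+395]=c; print(x0,y0)
cv2.imwrite("pics/lift.png",I[:,:,::-1])
# candidate tool poses at clip: tool z toward -y rotated to clip az, tilted below horizontal 0
cz=-2.2; a=np.radians(cz)
z=[np.sin(a),-np.cos(a),0]; R=axes([0,0,1],z); go([.556,-.1,.35],R=R)
E
```

```text
{'t': 4.4, 'q': [0.5461, 0.1579, -0.1413, 0.0013, -1.263, -0.7178], 'eef_pos': [0.5621, 0.1166, 0.2785], 'ee_rot': [-3.1343, 0.0047, -1.7421], 'force': [-0.3607, -0.41, -1.9887], 'width': 0.0234, 'gripper_force': 39.9516}
top 259 175
179 95
side 292 118
212 38
row [0.854, -0.132, -0.308] [0.133, 1.998, -0.134]
```

View pics/lift.png

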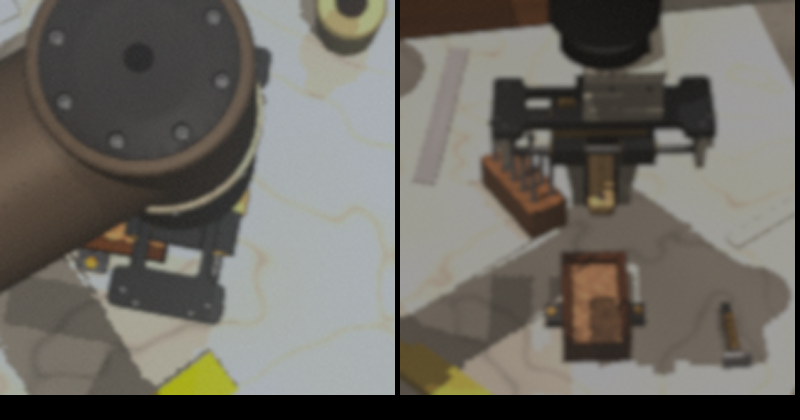

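The lift crop shows the strop held by the handle under the gripper (600,180 in the right panel) and the cradle bed empty at (597,305). Now I turn it tip down on the way to the clip.

{"name": "jog_arm", "arguments": {"steps": [[[255,0.43,-0.07,-0.15,0.066,1,-0.067],[255,0.43,-0.07,-0.15,0.066,1,-0.067],[255,0.43,-0.07,-0.15,0.066,1,-0.067],[255,0.43,-0.07,-0.15,0.066,1,-0.067],[255,0.43,-0.07,-0.15,0.066,1,-0.067],[255,0.43,-0.07,-0.15,0.066,1,-0.067]]]}}

```text
t: 5.1
eef_pos: [0.5584, 0.0079, 0.3066]
ee_rot: [-3.112, -0.797, -1.694]
force: [-0.1, -0.5, -2.1]
width: 0.0232
gripper_force: 40.0
```

```bash
cat > a.py <<'E'
from h import *
import sys
def clipR(zsgn,cz=-2.2):
    a=np.radians(cz); y=np.array([-np.sin(a),np.cos(a),0]); return axes([0,0,-zsgn],zsgn*y)
E
python3 - <<'E'
from a import *
st();go([.556,-.1,.34],R=clipR(-1))
E
```

```text
{'t': 5.1, 'q': [0.7062, 0.3241, -0.3138, 0.5291, -1.562, -0.9975], 'eef_pos': [0.5584, 0.0079, 0.3066], 'ee_rot': [-3.1115, -0.7967, -1.6943], 'force': [-0.1402, -0.5089, -2.1242], 'width': 0.0232, 'gripper_force': 39.9517}
row [0.396, -0.037, 0.215] [0.067, 0.984, -0.057]
```

{"name": "jog_arm", "arguments": {"steps": [[[255,0.4,-0.04,0.21,0.067,0.984,-0.057],[255,0.4,-0.04,0.21,0.067,0.984,-0.057],[255,0.4,-0.04,0.21,0.067,0.984,-0.057],[255,0.4,-0.04,0.21,0.067,0.984,-0.057],[255,0.4,-0.04,0.21,0.067,0.984,-0.057],[255,0.4,-0.04,0.21,0.067,0.984,-0.057],[255,0.4,-0.04,0.21,0.067,0.984,-0.057]]]}}

```text
t: 5.8
eef_pos: [0.557, -0.1012, 0.3424]
ee_rot: [-2.877, -1.56, -1.878]
force: [0.2, 0.1, -1.0]
width: 0.0236
gripper_force: 40.0
```

```bash
python3 - <<'E'
from a import *
st();go([.556,-.173,.31],R=clipR(-1))
I=np.zeros((400,800,3),np.uint8)
for i,n in enumerate(("top","side")):
    im,K,E=grab(n); np.save(f"pics/{n}_h.npy",im); u,v=proj(K,E,[.557,-.12,.15]).astype(int)
    x0=u-80;y0=v-80; print(n,x0,y0); c=cv2.resize(im[y0:y0+160,x0:x0+160],(395,395),interpolation=2); I[:395,i*400:i*400+395]=c
cv2.imwrite("pics/hover.png",I[:,:,::-1])
E
```

```text
{'t': 5.8, 'q': [0.6301, 0.5349, -0.6451, 0.9332, -1.8001, -1.2626], 'eef_pos': [0.557, -0.1012, 0.3424], 'ee_rot': [-2.8766, -1.5598, -1.8777], 'force': [0.1653, 0.0793, -0.9592], 'width': 0.0236, 'gripper_force': 39.9525}
row [-0.127, -0.008, 0.288] [0.004, 0.014, -0.004]
top 292 107
side 231 151
```

View pics/hover.png

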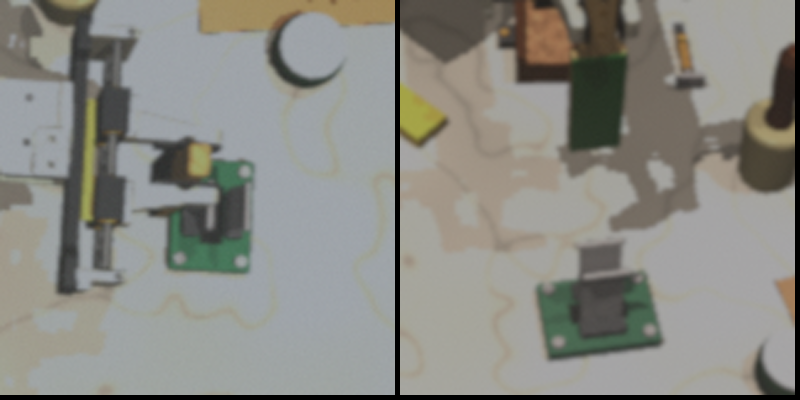

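The hover picture shows the strop hanging tip down, with its green face (597,100, right panel) towards the robot's right. The clip sits at (600,315). I move over the slot and check the tip numerically.

{"name": "jog_arm", "arguments": {"steps": [[[255,-0.1,-0.008,0.15,0.004,0.014,0],[255,-0.127,-0.008,0.288,0.004,0.014,0],[255,-0.127,-0.008,0.288,0.004,0.014,0],[255,-0.127,-0.008,0.288,0.004,0.014,0],[255,-0.127,-0.008,0.288,0.004,0.014,0]]]}}

```text
t: 6.4
eef_pos: [0.5569, -0.1721, 0.3128]
ee_rot: [-1.763, -1.56, -2.987]
force: [1.0, -0.5, -1.4]
width: 0.0236
gripper_force: 40.0
```

```bash
python3 - <<'E'
from a import *
st();go([.556,-.173,.31],R=clipR(-1))
im,K,E=grab("side"); s=arm.get_state(); R=Ro.from_euler("xyz",s["ee_rot"]).as_matrix(); p=s["eef_pos"]
g=p-.019*R[:,2]; tip=g-.16*R[:,0]
print("tip exp",np.round(tip,4))
f=tip+.008*R[:,2]
for sgn in(-1,1): print("tip green-face corner exp px",proj(K,E,f+sgn*.023*R[:,1]), "shoulder", proj(K,E,f+sgn*.023*R[:,1]+.12*R[:,0]))
u,v=proj(K,E,f).astype(int); x0,y0=u-40,v-70
hsv=cv2.cvtColor(im[y0:y0+85,x0:x0+80],cv2.COLOR_RGB2HSV)
m=cv2.inRange(hsv,(50,80,15),(90,255,95)); c=ctr(m); r=cv2.minAreaRect(c); print(r[1],r[2],(cv2.boxPoints(r)+[x0,y0]).round(1).tolist(), cv2.contourArea(c))
E
```

```text
{'t': 6.4, 'q': [0.5048, 0.5448, -0.7461, 1.0454, -1.7119, -1.3398], 'eef_pos': [0.5569, -0.1721, 0.3128], 'ee_rot': [-1.7625, -1.5603, -2.9873], 'force': [1.0473, -0.4775, -1.4424], 'width': 0.0236, 'gripper_force': 39.9526}
row [-0.011, 0.004, 0.004] [-0.001, 0.003, -0.013]
tip exp [ 0.5592 -0.1527  0.1527]
tip green-face corner exp px [326.80009557 244.1977486 ] shoulder [330.79594894 209.19099575]
tip green-face corner exp px [305.74956652 246.85470501] shoulder [307.66559748 211.97270845]
(1.0, 8.0) 90.0 [[320.0, 210.0], [328.0, 210.0], [328.0, 211.0], [320.0, 211.0]] 3.0
```

{"name": "jog_arm", "arguments": {"steps": [[[255,-0.12,0.002,0.004,0,0,-0.01],[255,-0.2,0.002,0.004,0,0,-0.01],[255,-0.25,0.002,0.004,0,0,-0.01],[255,-0.25,0.002,0.004,0,0,-0.01],[255,-0.25,0.002,0.004,0,0,-0.01]]]}}

```text
t: 6.95
eef_pos: [0.5568, -0.173, 0.2496]
ee_rot: [0.695, -1.569, 0.839]
force: [0.1, -0.1, -1.8]
width: 0.0237
gripper_force: 40.0
```

```bash
python3 - <<'E'
from a import *
st();go([.556,-.173,.178],R=clipR(-1))
I=np.zeros((400,800,3),np.uint8)
for i,n in enumerate(("top","side")):
    im,K,E=grab(n); u,v=proj(K,E,[.557,-.15,.1]).astype(int)
    x0=u-40;y0=v-40; print(n,x0,y0); c=cv2.resize(im[y0:y0+80,x0:x0+80],(395,395),interpolation=2); I[:395,i*400:i*400+395]=c
cv2.imwrite("pics/mouth.png",I[:,:,::-1])
E
```

```text
{'t': 6.95, 'q': [0.5073, 0.6435, -0.7653, 1.0326, -1.6555, -1.4309], 'eef_pos': [0.5568, -0.173, 0.2496], 'ee_rot': [0.6946, -1.5693, 0.8393], 'force': [0.0944, -0.0873, -1.7893], 'width': 0.0237, 'gripper_force': 39.9525}
row [-0.286, 0.003, -0.0] [-0.002, -0.001, 0.001]
top 342 150
side 273 215
```

View pics/mouth.png

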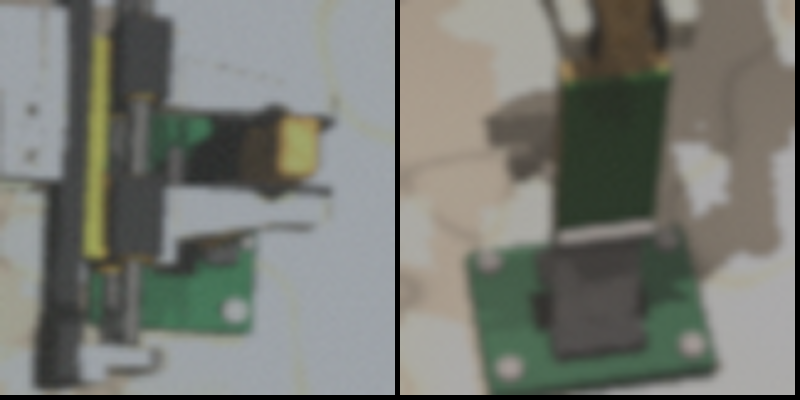

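The mouth crop shows the green blade (612,150) already behind the near leaf's lip (605,235) and in line with it, with no contact force. I push it down.

{"name": "jog_arm", "arguments": {"steps": [[[255,-0.06,0,0,0,0,0],[255,-0.12,0,0,0,0,0],[255,-0.18,0,0,0,0,0],[255,-0.23,0,0,0,0,0],[255,-0.27,0,0,0,0,0],[255,-0.286,0,0,0,0,0],[255,-0.286,0,0,0,0,0]]], "newtons": 55}}

```text
t: 7.75
eef_pos: [0.5562, -0.1737, 0.1771]
ee_rot: [0.806, -1.568, 0.728]
force: [-1.2, 0.6, 1.3]
width: 0.0235
gripper_force: 54.9
```

```bash
python3 - <<'E'
from a import *
st();go([.556,-.173,.176],R=clipR(-1))
E
```

```text
{'t': 7.75, 'q': [0.5088, 0.7637, -0.769, 1.0249, -1.5928, -1.5359], 'eef_pos': [0.5562, -0.1737, 0.1771], 'ee_rot': [0.8058, -1.5675, 0.7275], 'force': [-1.1692, 0.6062, 1.2599], 'width': 0.0235, 'gripper_force': 54.949}
row [-0.005, 0.001, -0.003] [-0.001, -0.003, 0.003]
```

{"name": "jog_arm", "arguments": {"steps": [[[255,-0.006,0,0,0,0,0],[255,-0.012,0,0,0,0,0],[255,-0.012,0,0,0,0,0]]]}}

```text
t: 8.05
eef_pos: [0.5562, -0.1736, 0.1771]
ee_rot: [0.023, -1.566, 1.51]
force: [-1.0, 2.0, 12.4]
width: 0.0229
gripper_force: 55.0
```

The force rises without motion, so the tip is on the foot. I relax the push and release.

{"name": "jog_arm", "arguments": {"steps": [[[255,0.01,0,0,0,0,0],[255,0.01,0,0,0,0,0],[0,0.01,0,0,0,0,0],[0,0.01,0,0,0,0,0],[0,0.01,0,0,0,0,0],[0,0.01,0,0,0,0,0],[0,0.01,0,0,0,0,0],[0,0.01,0,0,0,0,0]]]}}

```text
t: 8.85
eef_pos: [0.5562, -0.1737, 0.177]
ee_rot: [0.902, -1.569, 0.631]
force: [-0.6, -0.1, -0.0]
width: 0.0661
gripper_force: 0.0
```

{"name": "jog_arm", "arguments": {"steps": [[[0,0.01,0,-0.1,0,0,0],[0,0.01,0,-0.25,0,0,0],[0,0.01,0,-0.4,0,0,0],[0,0.01,0,-0.55,0,0,0],[0,0.2,0,-0.6,0,0,0],[0,0.4,0,-0.6,0,0,0],[0,0.6,0,-0.6,0,0,0],[0,0.7,0,-0.6,0,0,0]]]}}

```text
t: 9.65
eef_pos: [0.562, -0.0232, 0.3553]
ee_rot: [-2.014, -1.569, -2.735]
force: [-0.3, 0.2, -0.4]
width: 0.0877
gripper_force: 0.0
```

```bash
python3 - <<'E'
from a import *
st();go([.45,-.05,.40],-90)
I=np.zeros((400,800,3),np.uint8)
for i,n in enumerate(("top","side")):
    im,K,E=grab(n); np.save(f"pics/{n}_stand.npy",im); u,v=proj(K,E,[.557,-.15,.1]).astype(int)
    x0=u-50;y0=v-60; print(n,x0,y0); c=cv2.resize(im[y0:y0+100,x0:x0+100],(395,395),interpolation=2); I[:395,i*400:i*400+395]=c
cv2.imwrite("pics/stand.png",I[:,:,::-1])
E
```

```text
{'t': 9.65, 'q': [0.74, 0.5736, -0.5286, 0.8505, -1.8922, -1.2262], 'eef_pos': [0.562, -0.0232, 0.3553], 'ee_rot': [-2.0143, -1.5689, -2.735], 'force': [-0.3413, 0.1686, -0.3813], 'width': 0.0877, 'gripper_force': 0.0}
row [0.18, 0.444, 0.123] [0.035, -1.999, -0.039]
top 332 130
side 263 195
```

View pics/stand.png

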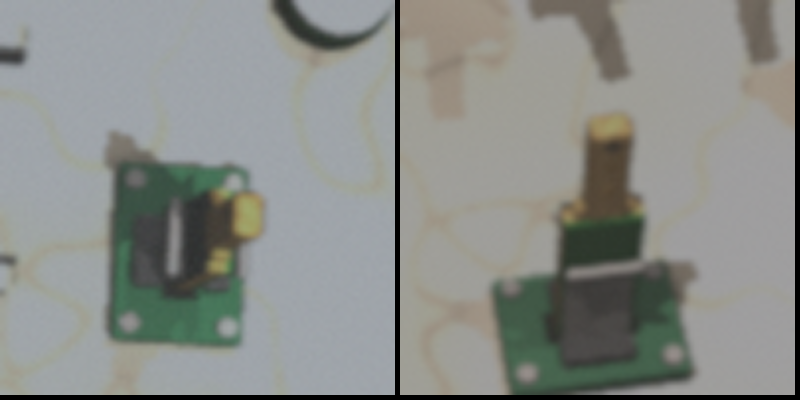

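The stand crop shows the strop upright in the clip, handle end at (247,215) in the left panel and (610,128) in the right, with the gripper clear. Next I bring the tool round over the top to the other side.

```bash
python3 - <<'E'
from a import *
_,K,E=grab("top");_,Ks,Es=grab("side")
print(np.round(tri([(K,E,(247/3.95+331.6,215/3.95+129.6)),(Ks,Es,(210/3.95+262.6,128/3.95+194.6))]),4))
a=np.radians(-2.2); yv=np.array([-np.sin(a),np.cos(a),0]);Z=np.array([0,0,1.])
R=axes(Z-yv,-yv-Z); go([.55,-.06,.42],R=R)
E
```

```text
[ 0.5568 -0.1536  0.2102]
row [0.271, 0.042, 0.146] [-0.001, -1.0, 0.001]
```

{"name": "jog_arm", "arguments": {"steps": [[[0,0.27,0.04,0.14,0,-1,0],[0,0.27,0.04,0.14,0,-1,0],[0,0.27,0.04,0.14,0,-1,0],[0,0.27,0.04,0.14,0,-1,0],[0,0.27,0.04,0.14,0,-1,0],[0,0.27,0.04,0.14,0,-1,0]]]}}

```text
t: 10.45
eef_pos: [0.5512, -0.0583, 0.4215]
ee_rot: [-3.136, -0.778, -1.613]
force: [-0.2, 0.3, -0.2]
width: 0.0876
gripper_force: 0.0
```

```bash
python3 - <<'E'
from a import *
st();go([.54,-.15,.45],-92.2)
E
```

```text
{'t': 10.45, 'q': [0.6234, 0.1848, -0.2524, 0.5913, -1.6584, -0.773], 'eef_pos': [0.5512, -0.0583, 0.4215], 'ee_rot': [-3.1364, -0.7781, -1.6129], 'force': [-0.1946, 0.3268, -0.2181], 'width': 0.0876, 'gripper_force': 0.0}
row [0.342, 0.03, 0.177] [-0.004, -0.991, -0.002]
```

{"name": "jog_arm", "arguments": {"steps": [[[0,0.34,0.03,0.18,0,-0.99,0],[0,0.34,0.03,0.18,0,-0.99,0],[0,0.34,0.03,0.18,0,-0.99,0],[0,0.34,0.03,0.18,0,-0.99,0],[0,0.34,0.03,0.18,0,-0.99,0],[0,0.34,0.03,0.18,0,-0.99,0]]]}}

```text
t: 11.05
eef_pos: [0.5402, -0.1514, 0.4476]
ee_rot: [3.14, -0.004, -1.612]
force: [0.7, -0.8, 0.9]
width: 0.0876
gripper_force: 0.0
```

```bash
python3 - <<'E'
from a import *
a=np.radians(-2.2); yv=np.array([-np.sin(a),np.cos(a),0]);Z=np.array([0,0,1.])
st();go([.545,-.23,.40],R=axes(-yv-Z,yv-Z))
E
```

```text
{'t': 11.05, 'q': [0.0783, 0.1076, 0.1681, 0.0037, -1.633, -0.1196], 'eef_pos': [0.5402, -0.1514, 0.4476], 'ee_rot': [3.1404, -0.0039, -1.6124], 'force': [0.7408, -0.7997, 0.946], 'width': 0.0876, 'gripper_force': 0.0}
row [0.312, -0.032, 0.192] [-0.0, -1.005, -0.004]
```

{"name": "jog_arm", "arguments": {"steps": [[[0,0.31,-0.03,0.19,0,-1,0],[0,0.31,-0.03,0.19,0,-1,0],[0,0.31,-0.03,0.19,0,-1,0],[0,0.31,-0.03,0.19,0,-1,0],[0,0.31,-0.03,0.19,0,-1,0],[0,0.31,-0.03,0.19,0,-1,0]]]}}

```text
t: 11.65
eef_pos: [0.5439, -0.2295, 0.396]
ee_rot: [3.126, 0.786, -1.623]
force: [0.7, -0.4, -0.7]
width: 0.0878
gripper_force: 0.0
```

```bash
python3 - <<'E'
from a import *
st();go([.553,-.25,.28],R=clipR(1))
E
```

```text
{'t': 11.65, 'q': [-0.5527, 0.4165, 0.5094, -0.7404, -2.0013, 0.3042], 'eef_pos': [0.5439, -0.2295, 0.396], 'ee_rot': [3.1259, 0.7859, -1.6229], 'force': [0.7317, -0.417, -0.6851], 'width': 0.0878, 'gripper_force': 0.0}
row [0.385, -0.045, 0.271] [0.002, -0.999, -0.015]
```

{"name": "jog_arm", "arguments": {"steps": [[[0,0.385,-0.045,0.27,0,-1,-0.015],[0,0.385,-0.045,0.27,0,-1,-0.015],[0,0.385,-0.045,0.27,0,-1,-0.015],[0,0.385,-0.045,0.27,0,-1,-0.015],[0,0.385,-0.045,0.27,0,-1,-0.015],[0,0.385,-0.045,0.27,0,-1,-0.015]]]}}

```text
t: 12.25
eef_pos: [0.5536, -0.2496, 0.2787]
ee_rot: [0.708, 1.564, 2.245]
force: [0.6, 0.1, -1.8]
width: 0.0875
gripper_force: 0.0
```

```bash
python3 - <<'E'
from a import *
st();go([.553,-.25,.178],R=clipR(1));go([.5575,-.135,.178],R=clipR(1))
E
```

```text
{'t': 12.25, 'q': [-0.7928, 0.8386, 0.5084, -1.2785, -2.2814, 0.4333], 'eef_pos': [0.5536, -0.2496, 0.2787], 'ee_rot': [0.7083, 1.5644, 2.2449], 'force': [0.556, 0.1232, -1.8239], 'width': 0.0875, 'gripper_force': 0.0}
row [0.403, 0.001, -0.003] [0.005, 0.006, -0.005]
row [0.405, -0.002, 0.457] [0.005, 0.006, -0.005]
```

{"name": "jog_arm", "arguments": {"steps": [[[0,0.2,0,0,0,0,0],[0,0.35,0,0,0,0,0],[0,0.4,0,0.04,0,0,0],[0,0.4,0,0.15,0,0,0],[0,0.4,0,0.3,0,0,0],[0,0.4,0,0.4,0,0,0],[0,0.4,-0.002,0.455,0,0,0],[0,0.4,-0.002,0.455,0,0,0]]]}}

```text
t: 13.05
eef_pos: [0.5601, -0.1344, 0.186]
ee_rot: [-2.394, 1.556, -0.852]
force: [0.5, 0.6, 0.0]
width: 0.0872
gripper_force: 0.0
```

```bash
python3 - <<'E'
from a import *
st();go([.5575,-.135,.178],R=clipR(1))
im,K,E=grab("top"); c=cv2.resize(im[110:230,300:460],(800,600),interpolation=2); cv2.imwrite("pics/g2.png",c[:,:,::-1])
E
```

```text
{'t': 13.05, 'q': [-0.6548, 0.8588, 0.2827, -1.1862, -2.0768, 0.6907], 'eef_pos': [0.5601, -0.1344, 0.186], 'ee_rot': [-2.3937, 1.5556, -0.8525], 'force': [0.4838, 0.6315, 0.0041], 'width': 0.0872, 'gripper_force': 0.0}
row [0.032, 0.011, -0.002] [0.011, -0.014, 0.013]
```

View pics/g2.png

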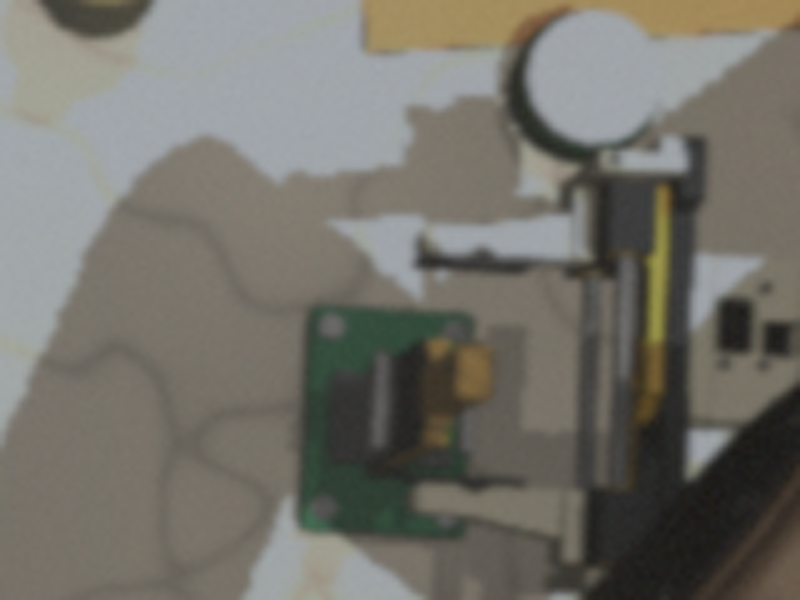

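The picture shows the fingers (430,250) and (430,495) straddling the handle (470,372). I correct the small offset and close.

{"name": "jog_arm", "arguments": {"steps": [[[0,0.025,0.01,0,0.01,-0.014,0.013],[0,0.025,0.01,0,0.01,-0.014,0.013],[200,0.025,0.01,0,0.01,-0.014,0.013],[255,0.025,0.01,0,0.01,-0.014,0.013],[255,0.025,0.01,0,0.01,-0.014,0.013],[255,0.025,0.01,0,0.01,-0.014,0.013]]], "newtons": 40}}

```text
t: 13.7
eef_pos: [0.5575, -0.1371, 0.1782]
ee_rot: [0.336, 1.569, 1.865]
force: [-0.0, -0.7, -0.2]
width: 0.0611
gripper_force: 0.0
```

```bash
python3 - <<'E'
from a import *
st();go([.5575,-.135,.178],R=clipR(1))
E
```

```text
{'t': 13.7, 'q': [-0.6638, 0.8729, 0.2753, -1.1886, -2.0751, 0.6959], 'eef_pos': [0.5575, -0.1371, 0.1782], 'ee_rot': [0.3357, 1.5687, 1.8654], 'force': [-0.043, -0.6809, -0.2113], 'width': 0.0611, 'gripper_force': 0.0}
row [0.001, 0.0, 0.008] [-0.004, 0.003, -0.001]
```

{"name": "jog_arm", "arguments": {"steps": [[[255,0,0,0.008,0,0,0],[255,0,0,0.008,0,0,0],[255,0,0,0.008,0,0,0],[255,0,0,0.008,0,0,0],[255,0,0,0.008,0,0,0],[255,0,0,0.008,0,0,0],[255,0,0,0.008,0,0,0],[255,0,0,0.008,0,0,0]]]}}

```text
t: 14.5
eef_pos: [0.5577, -0.1348, 0.1782]
ee_rot: [0.307, 1.569, 1.837]
force: [1.2, 0.0, 0.3]
width: 0.0237
gripper_force: 40.0
```

```bash
python3 - <<'E'
from a import *
st()
E
```

```text
{'t': 14.5, 'q': [-0.6614, 0.8716, 0.2718, -1.1893, -2.0727, 0.6973], 'eef_pos': [0.5577, -0.1348, 0.1782], 'ee_rot': [0.307, 1.5686, 1.8368], 'force': [1.2389, 0.0323, 0.2917], 'width': 0.0237, 'gripper_force': 39.995}
```

{"name": "jog_arm", "arguments": {"steps": [[[255,-0.08,0,0,0,0,0],[255,-0.16,0,0,0,0,0],[255,-0.26,0,0,0,0,0],[255,-0.38,0,0,0,0,0],[255,-0.55,0,0,0,0,0],[255,-0.7,0,0,0,0,0],[255,-0.85,0,0,0,0,0],[255,-0.85,0,0,0,0,0]]]}}

```text
t: 15.3
eef_pos: [0.557, -0.1355, 0.3974]
ee_rot: [-2.112, 1.56, -0.582]
force: [0.1, 0.9, -0.8]
width: 0.0239
gripper_force: 40.0
```

```bash
python3 - <<'E'
from a import *
a=np.radians(-2.2); yv=np.array([-np.sin(a),np.cos(a),0]);Z=np.array([0,0,1.])
st();go([.53,-.12,.42],R=axes(-yv-Z,yv-Z))
# empty-cradle look: strop not in view of cradle
for n in("top","side"): np.save(f"pics/{n}_c.npy",grab(n)[0])
t,K,E=grab("top"); s,Ks,Es=grab("side")
for im,k,e,c0 in((t,K,E,(215,180)),(s,Ks,Es,(291,160))):
    x0,y0=c0[0]-45,c0[1]-45
    hsv=cv2.cvtColor(im[y0:y0+90,x0:x0+90],cv2.COLOR_RGB2HSV)
    m=cv2.inRange(hsv,(3,60,95),(22,255,255)); c=ctr(m); r=cv2.minAreaRect(c)
    bp=cv2.boxPoints(r)+[x0,y0]; W=[plane(k,e,q,.034) for q in bp]
    print(r,hsv[45,45],np.round(np.mean(W,0),4),np.round(W,3)[:,:2].tolist())
E
```

```text
{'t': 15.3, 'q': [-0.7085, 0.6029, 0.3581, -1.3755, -2.2138, 0.3208], 'eef_pos': [0.557, -0.1355, 0.3974], 'ee_rot': [-2.1122, 1.5604, -0.582], 'force': [0.1106, 0.9312, -0.8006], 'width': 0.0239, 'gripper_force': 39.9898}
row [-0.092, 0.11, 0.057] [-0.007, 0.993, 0.01]
((50.82453155517578, 45.93585205078125), (54.18083190917969, 26.59897804260254), 10.619654655456543) [ 14 125 153] [0.5786 0.2216 0.034 ] [[0.558, 0.29], [0.62, 0.28], [0.599, 0.153], [0.537, 0.163]]
((38.41004943847656, 57.47467803955078), (119.12696838378906, 38.74360275268555), 34.159690856933594) [ 14  75 126] [0.5474 0.1852 0.034 ] [[0.396, 0.273], [0.476, 0.4], [0.7, 0.082], [0.617, -0.014]]
```

{"name": "jog_arm", "arguments": {"steps": [[[255,-0.09,0.11,0.06,0,1,0],[255,-0.09,0.11,0.06,0,1,0],[255,-0.09,0.11,0.06,0,1,0],[255,-0.09,0.11,0.06,0,1,0],[255,-0.09,0.11,0.06,0,1,0],[255,-0.09,0.11,0.06,0,1,0]]]}}

```text
t: 16.1
eef_pos: [0.5311, -0.1182, 0.4158]
ee_rot: [-3.136, 0.78, -1.605]
force: [0.2, -0.1, -1.0]
width: 0.0235
gripper_force: 40.0
```

```bash
python3 - <<'E'
from a import *
st();go([.53,-.08,.38],-92.2)
E
```

```text
{'t': 16.1, 'q': [-0.419, 0.2664, 0.3465, -0.7598, -1.8909, 0.223], 'eef_pos': [0.5311, -0.1182, 0.4158], 'ee_rot': [-3.1359, 0.7797, -1.6049], 'force': [0.1717, -0.109, -1.0004], 'width': 0.0235, 'gripper_force': 39.9894}
row [-0.008, 0.011, 0.209] [-0.005, 0.993, 0.002]
```

{"name": "jog_arm", "arguments": {"steps": [[[255,0,0.01,0.21,0,0.993,0],[255,0,0.01,0.21,0,0.993,0],[255,0,0.01,0.21,0,0.993,0],[255,0,0.01,0.21,0,0.993,0],[255,0,0.01,0.21,0,0.993,0],[255,0,0.01,0.21,0,0.993,0],[255,0,0.01,0.21,0,0.993,0]]]}}

```text
t: 16.8
eef_pos: [0.5291, -0.0798, 0.3744]
ee_rot: [3.137, 0.008, -1.608]
force: [-0.1, 0.3, -1.5]
width: 0.0238
gripper_force: 40.0
```

```bash
python3 - <<'E'
from a import *
st();go([.54,-.02,.36],-49);go([.561,.116,.25],80.3)
E
```

```text
{'t': 16.8, 'q': [0.2104, 0.0675, -0.0297, -0.0086, -1.4765, -0.2464], 'eef_pos': [0.5291, -0.0798, 0.3744], 'ee_rot': [3.1367, 0.0076, -1.6077], 'force': [-0.0501, 0.2756, -1.5107], 'width': 0.0238, 'gripper_force': 39.9915}
row [-0.24, -0.035, 0.059] [0.002, 0.012, -0.958]
row [-0.784, -0.101, 0.503] [-0.014, 0.01, -3.831]
```

{"name": "jog_arm", "arguments": {"steps": [[[255,-0.24,-0.035,0.06,0,0.01,-1],[255,-0.24,-0.035,0.06,0,0.01,-1],[255,-0.24,-0.035,0.06,0,0.01,-1],[255,-0.24,-0.035,0.06,0,0.01,-1],[255,-0.24,-0.035,0.06,0,0.01,-1],[255,-0.24,-0.035,0.06,0,0.01,-1]]]}}

```text
t: 17.4
eef_pos: [0.5408, -0.0231, 0.3603]
ee_rot: [-3.141, 0.002, -0.823]
force: [-0.4, 0.6, -1.2]
width: 0.0234
gripper_force: 40.0
```

{"name": "jog_arm", "arguments": {"steps": [[[255,0,0,0,0,0,-1],[255,0,0,0,0,0,-1],[255,0,0,0,0,0,-1],[255,0,0,0,0,0,-1],[255,0,0,0,0,0,-1],[255,0,0,0,0,0,-1]]]}}

```text
t: 18.0
eef_pos: [0.5407, -0.0233, 0.3603]
ee_rot: [-3.139, 0.001, -0.038]
force: [-0.4, -0.2, -2.4]
width: 0.0237
gripper_force: 40.0
```

```bash
python3 - <<'E'
from a import *
st();go([.561,.05,.30],38);go([.561,.116,.25],80.3)
E
```

```text
{'t': 18.0, 'q': [0.3173, 0.0781, -0.0511, -0.0026, -1.442, 1.2159], 'eef_pos': [0.5407, -0.0233, 0.3603], 'ee_rot': [-3.1393, 0.0012, -0.0379], 'force': [-0.4422, -0.1852, -2.3843], 'width': 0.0237, 'gripper_force': 39.9901}
row [0.07, -0.295, 0.242] [-0.003, 0.0, -0.893]
row [0.061, -0.559, 0.442] [-0.004, -0.001, -1.833]
```

{"name": "jog_arm", "arguments": {"steps": [[[255,0.07,-0.3,0.24,0,0,-1],[255,0.07,-0.3,0.24,0,0,-1],[255,0.07,-0.3,0.24,0,0,-1],[255,0.07,-0.3,0.24,0,0,-1],[255,0.07,-0.3,0.24,0,0,-1],[255,0.07,-0.3,0.24,0,0,-1]]]}}

```text
t: 18.6
eef_pos: [0.5614, 0.0509, 0.3002]
ee_rot: [-3.139, 0.0, 0.747]
force: [-0.2, -0.4, -1.1]
width: 0.0239
gripper_force: 40.0
```

```bash
python3 - <<'E'
from a import *
st();go([.561,.116,.16],80.3)
E
```

```text
{'t': 18.6, 'q': [0.436, 0.1367, -0.1165, -0.0022, -1.3184, 1.8828], 'eef_pos': [0.5614, 0.0509, 0.3002], 'ee_rot': [-3.1393, 0.0001, 0.7475], 'force': [-0.1985, -0.4367, -1.0515], 'width': 0.0239, 'gripper_force': 39.9867}
row [0.176, -0.191, 0.561] [-0.003, -0.001, -0.833]
```

{"name": "jog_arm", "arguments": {"steps": [[[255,0.176,-0.19,0.1,0,0,-0.833],[255,0.176,-0.19,0.2,0,0,-0.833],[255,0.176,-0.19,0.3,0,0,-0.833],[255,0.176,-0.19,0.4,0,0,-0.833],[255,0.176,-0.19,0.5,0,0,-0.833],[255,0.176,-0.19,0.56,0,0,-0.833],[255,0.176,-0.19,0.56,0,0,-0.833]]]}}

```text
t: 19.3
eef_pos: [0.5606, 0.1147, 0.1582]
ee_rot: [-3.137, 0.002, 1.395]
force: [1.0, -0.6, -1.3]
width: 0.024
gripper_force: 40.0
```

```bash
python3 - <<'E'
from a import *
st();go([.561,.116,.06],80.3);go([.561,.116,.023],80.3)
im,K,E=grab("side"); c=cv2.resize(im[90:210,220:380],(800,600),interpolation=2); cv2.imwrite("pics/pre.png",c[:,:,::-1])
E
```

```text
{'t': 19.3, 'q': [0.5425, 0.2484, -0.3093, -0.0019, -1.0176, 2.4245], 'eef_pos': [0.5606, 0.1147, 0.1582], 'ee_rot': [-3.1371, 0.0018, 1.3952], 'force': [1.0457, -0.5928, -1.3359], 'width': 0.024, 'gripper_force': 39.9879}
row [0.006, 0.003, 0.393] [-0.006, 0.002, -0.008]
row [0.006, 0.003, 0.541] [-0.006, 0.002, -0.008]
```

View pics/pre.png

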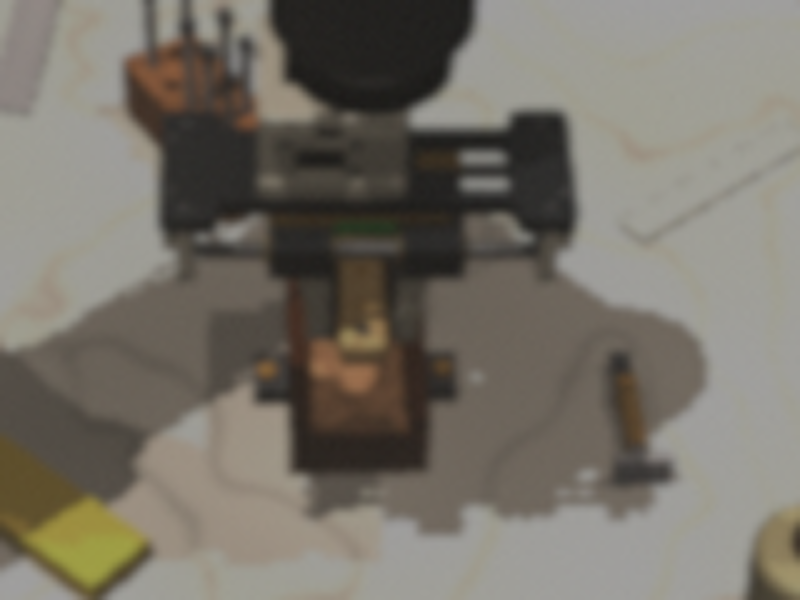

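The picture shows the strop held handle-out over the cradle, handle at (362,310) and green face up, just visible at (370,226). I lower it.

{"name": "jog_arm", "arguments": {"steps": [[[255,0.006,0.003,0.15,-0.006,0.002,-0.008],[255,0.006,0.003,0.3,-0.006,0.002,-0.008],[255,0.006,0.003,0.4,-0.006,0.002,-0.008],[255,0.006,0.003,0.47,-0.006,0.002,-0.008],[255,0.006,0.003,0.485,-0.006,0.002,-0.008],[255,0.006,0.003,0.485,-0.006,0.002,-0.008]]]}}

```text
t: 19.95
eef_pos: [0.5641, 0.1179, 0.0408]
ee_rot: [3.135, -0.002, 1.404]
force: [-0.8, -0.2, -1.6]
width: 0.0236
gripper_force: 40.0
```

```bash
python3 - <<'E'
from a import *
st();go([.561,.116,.023],80.3)
E
```

```text
{'t': 19.95, 'q': [0.5471, 0.381, -0.4387, 0.0037, -0.7446, 2.425], 'eef_pos': [0.5641, 0.1179, 0.0408], 'ee_rot': [3.135, -0.0023, 1.404], 'force': [-0.8211, -0.1654, -1.6467], 'width': 0.0236, 'gripper_force': 39.9878}
row [-0.01, -0.011, 0.071] [0.008, -0.003, 0.003]
```

{"name": "jog_arm", "arguments": {"steps": [[[255,0,0,0,0,0,0],[255,0,0,0,0,0,0]]]}}

```text
t: 20.15
eef_pos: [0.5644, 0.1185, 0.0419]
ee_rot: [3.133, -0.004, 1.405]
force: [-0.2, -0.3, -1.5]
width: 0.0237
gripper_force: 40.0
```

```bash
python3 - <<'E'
from a import *
st();go([.561,.116,.023],80.3)
E
```

```text
{'t': 20.15, 'q': [0.5479, 0.3789, -0.4389, 0.004, -0.744, 2.4248], 'eef_pos': [0.5644, 0.1185, 0.0419], 'ee_rot': [3.133, -0.0038, 1.4049], 'force': [-0.1824, -0.286, -1.5389], 'width': 0.0237, 'gripper_force': 39.9878}
row [-0.013, -0.012, 0.076] [0.011, -0.005, 0.004]
```

{"name": "jog_arm", "arguments": {"steps": [[[255,-0.013,-0.012,0.01,0.011,-0.005,0.004],[255,-0.013,-0.012,0.03,0.011,-0.005,0.004],[255,-0.013,-0.012,0.05,0.011,-0.005,0.004],[255,-0.013,-0.012,0.06,0.011,-0.005,0.004],[255,-0.013,-0.012,0.06,0.011,-0.005,0.004]]]}}

```text
t: 20.65
eef_pos: [0.5598, 0.1154, 0.0248]
ee_rot: [-3.139, 0.002, 1.402]
force: [-0.3, 0.1, -0.8]
width: 0.0235
gripper_force: 40.0
```

```bash
python3 - <<'E'
from a import *
st();go([.561,.116,.023],80.3)
E
```

```text
{'t': 20.65, 'q': [0.5455, 0.4019, -0.4524, -0.0001, -0.7199, 2.4273], 'eef_pos': [0.5598, 0.1154, 0.0248], 'ee_rot': [-3.139, 0.0022, 1.4019], 'force': [-0.3363, 0.0598, -0.7788], 'width': 0.0235, 'gripper_force': 39.988}
row [0.003, 0.004, 0.007] [-0.003, 0.003, 0.001]
```

{"name": "jog_arm", "arguments": {"steps": [[[255,0.003,0.003,0.006,-0.003,0.003,0],[255,0.003,0.003,0.01,-0.003,0.003,0],[255,0.003,0.003,0.01,-0.003,0.003,0]]]}}

```text
t: 20.95
eef_pos: [0.5611, 0.1163, 0.0231]
ee_rot: [3.141, -0.001, 1.402]
force: [-0.3, -0.2, 0.3]
width: 0.0235
gripper_force: 40.0
```

```bash
python3 - <<'E'
from a import *
st();go([.561,.116,.023],80.3)
im,K,E=grab("side"); # green seen up near blade?
u,v=proj(K,E,[.579,.2165,.05]).astype(int); print(u,v)
E
```

```text
{'t': 20.95, 'q': [0.5454, 0.4039, -0.4541, -0.0004, -0.7115, 2.4276], 'eef_pos': [0.5611, 0.1163, 0.0231], 'ee_rot': [3.1409, -0.001, 1.402], 'force': [-0.3156, -0.2384, 0.2905], 'width': 0.0235, 'gripper_force': 39.9887}
row [-0.001, -0.0, 0.001] [0.001, -0.001, 0.001]
290 156
```

{"name": "jog_arm", "arguments": {"steps": [[[255,0,0,0.005,0,0,0],[255,0,0,0.006,0,0,0],[255,0,0,0.006,0,0,0]]]}}

```text
t: 21.3
eef_pos: [0.5612, 0.1162, 0.0224]
ee_rot: [3.14, -0.001, 1.402]
force: [-2.8, -1.4, 8.1]
width: 0.0236
gripper_force: 40.0
```

The 8 N means the strop is seated on the bed. I relax the press, open, and rise.

{"name": "jog_arm", "arguments": {"steps": [[[255,0,0,-0.003,0,0,0],[255,0,0,-0.003,0,0,0],[150,0,0,-0.003,0,0,0],[0,0,0,-0.003,0,0,0],[0,0,0,-0.003,0,0,0],[0,0,0,-0.003,0,0,0],[0,0,0,-0.003,0,0,0],[0,0,0,-0.003,0,0,0]]]}}

```text
t: 22.1
eef_pos: [0.5609, 0.1161, 0.0221]
ee_rot: [3.141, -0.001, 1.402]
force: [1.8, -0.9, -0.0]
width: 0.0663
gripper_force: 0.0
```

{"name": "jog_arm", "arguments": {"steps": [[[0,0,0,-0.05,0,0,0],[0,0,0,-0.2,0,0,0],[0,0,0,-0.4,0,0,0],[0,0,0,-0.6,0,0,0],[0,0,0,-0.8,0,0,0],[0,-0.2,0,-1,0,0,0],[0,-0.4,0,-1,0,0,0],[0,-0.6,0,-1,0,0,0]]]}}

```text
t: 22.9
eef_pos: [0.5386, -0.017, 0.2749]
ee_rot: [3.136, -0.003, 1.404]
force: [0.8, -0.1, 0.1]
width: 0.0878
gripper_force: 0.0
```

{"name": "jog_arm", "arguments": {"steps": [[[0,-0.2,0,0,0,0,0],[0,-0.4,0,0,0,0,0],[0,-0.6,0,0,0,0,0],[0,-0.6,0,0,0,0,0],[0,-0.6,0,0,0,0,0]]]}}

```text
t: 23.4
eef_pos: [0.5124, -0.1653, 0.2719]
ee_rot: [3.14, -0.001, 1.399]
force: [-0.2, -0.1, -0.6]
width: 0.0876
gripper_force: 0.0
```

```bash
python3 - <<'E'
from a import *
st()
for n,roi in(("top",(145,215,180,290)),("side",(130,215,260,330))):
    im,k,e=grab(n); y0,y1,x0,x1=roi; hsv=cv2.cvtColor(im[y0:y1,x0:x1],cv2.COLOR_RGB2HSV)
    u,v=proj(k,e,[.579,.2165,.05]).astype(int); print(n,"hsv centre",hsv[v-y0,u-x0])
    for nm,m in(("handle",cv2.inRange(hsv,(15,75,90),(35,255,255))),("green",cv2.inRange(hsv,(45,60,15),(95,255,160)))):
        c=ctr(m); r=cv2.minAreaRect(c); bp=cv2.boxPoints(r)+[x0,y0]; W=[plane(k,e,q,.05) for q in bp]
        print(nm,r[1],np.round(np.mean(W,0),4),np.round(W,3)[:,:2].tolist())
E
```

```text
{'t': 23.4, 'q': [0.0516, 0.105, -0.2176, -0.0007, -1.2468, 2.9182], 'eef_pos': [0.5124, -0.1653, 0.2719], 'ee_rot': [3.1405, -0.001, 1.3988], 'force': [-0.1786, -0.0666, -0.6031], 'width': 0.0876, 'gripper_force': 0.0}
top hsv centre [ 65 137 136]
handle (9.0, 14.0) [0.5684 0.15   0.05  ] [[0.552, 0.16], [0.585, 0.161], [0.585, 0.14], [0.552, 0.139]]
green (50.376644134521484, 19.757625579833984) [0.5779 0.2173 0.05  ] [[0.565, 0.279], [0.611, 0.272], [0.591, 0.156], [0.545, 0.163]]
side hsv centre [15 28 36]Traceback (most recent call last):
  File "<stdin>", line 7, in <module>
  File "h.py", line 18, in ctr
    m=max(cv2.findContours(mask.astype(np.uint8),0,2)[0],key=cv2.contourArea); return m
ValueError: max() iterable argument is empty
```

The top view shows green at the cradle centre, at (0.578, 0.217) and 80°, within 3 mm of the starting place. The gripper is clear, so I hand in.

```bash
python3 -c "
from station import arm
print(arm.job_done())"
```

```text
the job is handed in; nothing more can be done
None
```

The strop has been turned over and lies green side up in the cradle, handle out and gripper clear; the job was handed in at about 23 s of the 72 s, with no verdict returned.

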